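Clip the square inspection cover into its gearbox casing

ROBOT

A 6-joint arm with a two-finger parallel gripper is mounted at the origin on the work surface. World frame = base frame: x ahead of the robot, y to its left, z up, the work surface at z = 0. Lengths are in m, angles in rad, forces in N, time in s.
With the tool pointing down it reaches from about 0.4 to 0.825 m from the base axis. Payload 7 kg.
Tool frame: the origin (TCP) lies between the finger pads; the fingertips stand 25 mm ahead of it and the grasp point (between the pads) lies 6 mm ahead of it (arm.tip_extent is the z of the fingertips in the tool frame, in m); z points along the fingers, x is the direction in which the jaws open and shut, and the axes are right-handed (so a half turn about z gives the same grasp; the last joint's range is limited). The gripper opens to 88 mm and grips with 3 to 60 N. Pads are 19 mm wide; open, the fingers measure 130 mm over their backs; the gripper's body (78 mm by 193 mm) begins 47 mm behind the grasp point.
Start: joints at [-0.991, 0.359, 0.012, 0, -1.224, -0.288], TCP at [0.194, -0.646, 0.252] pointing down, gripper open.
Joint ranges: [-3.07, 3.07], [-1.43, 2.12], [-1.02, 1.25], [-3.03, 1.67], [-3.05, -0], [-3.03, 3.03]. Speed limits (rad/s): [2.39, 2.39, 3.01, 3.14, 3.14, 3.14].

INTERFACE

Orientations are given as [roll, pitch, yaw] about the fixed x, y, z axes, in that order (R = Rz(yaw) Ry(pitch) Rx(roll)).
In Python, from station import monitor, grab_frame, job_done, arm gives the robot as it stands.
- The arm moves only by the shell command python3 -m jog 'ROWS' [FORCE]. ROWS is JSON, a list that holds one entry, the list of rows, each a list of 7 numbers: the shift along the world's x, y, z in m, then the turn, a rotation vector about the world's x, y, z in rad, then the opening, from 0 (shut) to 1 (fully open). In form: [[[dx, dy, dz, ax, ay, az, claw], ...]]. A call has 1 to 20 rows; each row shifts and turns the commanded pose from where the row before left it; what a row does not reach is not made up. A row lasts 1/8 s, in which the tool goes at most 62.5 mm and 10.7 degrees, less where a joint would pass 70% of its speed; a pose out of reach is approached as far as the arm can. A call is refused whole if a number of a shift passes 0.0625 or a number of a turn 0.188, either way. A call with a gripper value outside its range is refused whole. The fingers move at their own pace and stop on an object; FORCE is the grip in N (left out, the last holds). Time passes only in rows, so rows that do not move let the fingers close. It gives the time, the measured TCP pose, the force and the opening at its end, in the units of the state.
- monitor.get_state(): the state, without advancing time (a new reading comes with each control period).
- grab_frame(name): name is "scene" or "top" or "wrist"; returns a dict with "pixels" (384x512x3 uint8, red, green, blue), "K" (3x3 intrinsics, pixels), "k1" (the pictures are not rectified: a ray, as slopes to the right and down, at radius r is drawn at 1 + k1 r^2 times it, then the intrinsics apply), "view" (4x4, takes a point from world to camera coordinates); the wrist camera has in their place "hand_eye" (4x4, takes a point from camera to tool coordinates, whose origin is the TCP and whose axes are the tool frame's). Camera axes: x right, y down, z forward; pixel columns grow to the right and rows downward; lengths in m; the calibration is good to about 2 mm. A picture is of the moment at which its call begins: read the wrist's pose just before it. There is no depth.
- job_done(): hands the job in, once; it reports no verdict.
The state is a dict: "t": time; "q": joint angles; "qd": joint speeds; "joint_efforts": joint torques, N m; "eef_pos": TCP position; "ee_rot": TCP orientation; "force": force on the tool from outside, world axes, zero at the start; "moment": the same for the moment, N m; "width": finger opening in m.
Only numpy, scipy, OpenCV 4.12 (cv2) and the standard library are available. Lean on these libraries where they do the work, as an engineer would, in place of code of your own. Each camera call takes 0.05 s, during which the arm holds its last target.

TASK

Take the square cover out of the wooden rack and lay it flat on the bench with its knob up, letting go of it. Then take it again by the knob, fit it into the gearbox casing with the square recess, and press it down until it is fully home and both spring catches have snapped back over its edges; let go. Leave the round cover, the oil can and the spanner where they are.

Things in the scene. Friction and masses are not known exactly. Their poses are not given: they have to be found in the camera images.
- square_cover: Loose steel square cover, 0.2 kg: plate 80 x 80 x 10 mm, round knob (28 mm diameter, 32 mm tall) on the middle of one face. Origin: centre of the face opposite the knob; z points out through the knob (plate z 0-10 mm, knob 10-42 mm), x, y along the sides. Starts on edge in a rack slot, knob sideways, edges 8 and 88 mm above the bench; 26 mm of plate is free above the knob.
- knob_top (a point): Centre of the flat top of the square cover's knob, 42 mm from the cover's origin along its z axis. The cover stood on its lower edge on the bench, leaned away from the knob and let go, tips over onto its flat face, knob up. Held by the round knob, it can swivel a little about the line from finger to finger; held along the line from catch to catch it goes in level.
- square_casing: Fixed aluminium gearbox casing, 130 x 130 x 40 mm high, with an open-topped square recess 82.5 x 82.5 mm in the middle, sides along x and y, 3 mm bevel at the mouth, 22 mm deep. A shaft stub on its +x side reaches 100 mm from the centre. A sprung steel catch 30 mm wide sits in the middle of the +y and -y walls, its back up to 45 mm above the bench. Origin: middle of the underside, z up.
- square_seat (a point): Centre of the floor of the square recess, 18 mm above the bench, axes as the casing; here the cover's origin must come to lie, knob up, any of the four square ways round. Home, the plate lies 18 to 28 mm above the bench and the knob top 60 mm above it, 20 mm over the casing's rim.
- catch_a (a joint): Outward travel of the +y catch in m: 0 = at rest, reaching 4 mm over the recess; 0.008 at most. The cover's edge pushes its sloping face (44 to 31 mm above the bench) outward; its flat underside (29 mm) then snaps back over the plate. Spring 1.5 N plus 0.3 N per mm; both catches together take roughly 7 to 15 N of push down on the cover.
- catch_b (a joint): The same for the -y catch.
- round_casing: Fixed casing of the same outside size and look (130 x 130 x 40 mm) but with a round recess of diameter 82.5 mm and no catches: not the one to fill. Origin: middle of the underside.
- rack: Fixed wooden rack block 165 x 115 x 30 mm high with two parallel slots 95 mm apart, each 12.5 mm wide (along x), 82.5 mm long (along y) and 22 mm deep. Origin: middle of the underside. Slots at x = +-47.5 mm; the covers stand in them with their knobs pointing to the rack's -x side. The bench between rack and casings, about 0.49 m ahead of the robot, is free.
- round_cover: Loose round steel cover, disc 80 mm across and 10 mm thick with the same knob, on edge in the rack's other slot. To be left there. Origin: centre of the face opposite the knob.
- oil_can: Grey can, diameter 60 mm, 110 mm tall, loose; to be left alone. Origin: middle of the underside.
- spanner: Steel spanner about 160 mm long lying on the bench, to be left alone. Origin: below its middle.

How it is judged:
On the way:
1. the square cover lies flat on the bench, knob up, let go (height (world z) of square_cover below 0.005 m and angle between square_cover's own z axis and vertical below 0.1 rad and contact force between the fingers and square_cover below 0.1 N and linear speed of square_cover below 0.03 m/s), for 0.2 s.
At the end, for the whole second after the job is handed in: The square cover lies knob up in the square recess: its underside within 2 mm of the recess floor, its centre within 3 mm of the recess centre, tilted less than 0.05 rad, at rest, and both catches back within 1.5 mm of their rest position over its edges (z of square_cover in the frame of square_seat between -0.003 and 0.002 m and horizontal distance between square_cover and square_seat below 0.003 m and angle between square_cover's own z axis and vertical below 0.05 rad and value of joint each of catch_a, catch_b below 0.0015 m and linear speed of square_cover below 0.02 m/s); the robot touches nothing.
It fails at once if the round cover is moved by more than 3 cm (distance of round_cover from where it was at the start of the episode above 0.03 m).
It fails at once if the oil can is moved by more than 3 cm (distance of oil_can from where it was at the start of the episode above 0.03 m).
It fails at once if the spanner is moved by more than 3 cm (distance of spanner from where it was at the start of the episode above 0.03 m).
It also fails if it takes over 72 s, if anything falls off the work surface, if the arm or the gripper's body presses on something with over 40 N, if the wrist force passes 120 N, or if a joint passes its speed limit or range.

## Working session

There is one attempt and no reset: what is moved stays moved. The work goes in short steps, Python scripts to look and compute and a shell command to move; the robot and the scene stay as the last step left them, time stands still between calls to the robot, and variables do not carry over. Pictures are saved under pics/ and viewed, and the job is handed in when it is done.

```bash
ls; mkdir -p pics
cat > h.py <<'E'
import numpy as np, cv2
from station import monitor, grab_frame, arm
def shot(n,f):
    s=monitor.get_state(); d=grab_frame(n); cv2.imwrite('pics/'+f,d['pixels'][:,:,::-1]); 
    np.savez('pics/'+f[:-4]+'.npz',**{k:v for k,v in d.items()},pos=s['eef_pos'],rot=s['ee_rot']); return d
E
python3 - <<'E'
from h import *
print(monitor.get_state())
for n in('scene','top','wrist'):
    d=shot(n,n+'0.png'); print(n,{k:(v.tolist() if hasattr(v,'tolist') else v) for k,v in d.items() if k!='pixels'})
E
```

```text
pics
{'t': 0.0, 'q': array([-9.90865017e-01,  3.59385170e-01,  1.10614103e-02, -3.79829716e-04,
       -1.22408290e+00, -2.88094898e-01]), 'qd': array([-0.00065243, -0.00045743,  0.00036177,  0.00075599, -0.00087822,
        0.00025185]), 'joint_efforts': array([-3.32726904e-04, -5.82720315e+01,  2.93063164e+01,  6.99743226e+00,
        6.98520264e-03, -1.29624932e-04]), 'eef_pos': array([ 0.19406078, -0.64603545,  0.25061952]), 'ee_rot': array([-3.14147742e+00, -1.64542387e-03,  1.86250329e+00]), 'force': array([-0.23523803,  0.18392067, -0.61070135]), 'moment': array([-0.03631741, -0.03011072,  0.01810843]), 'width': 0.08734385981747374}
scene {'K': [[357.3093328283459, 0.0, 246.83939997824083], [0.0, 357.3093328283459, 193.29323539084842], [0.0, 0.0, 1.0]], 'k1': -0.09148150091866332, 'view': [[0.199487787268289, 0.9796632437463574, 0.021553458728628707, -0.07951241362877605], [0.5107399691575601, -0.08517956665713296, -0.8555051872017128, -0.22209216588394978], [-0.8362710724613979, 0.18167104963771155, -0.517345458168713, 1.4307103240064036], [0.0, 0.0, 0.0, 1.0]]}
top {'K': [[4
[... 183 characters left out ...]
4, 0.019126838575635862, -0.05106741950919773], [-0.9829503736638473, -0.02462983054503266, -0.18221397959933056, 0.5681836008584877], [0.18260960628295006, -0.014882943543184982, -0.9830728506497757, 1.1324761845069418], [0.0, 0.0, 0.0, 1.0]]}
wrist {'K': [[277.5396345338686, 0.0, 252.6717635643372], [0.0, 277.5396345338686, 188.6257003384248], [0.0, 0.0, 1.0]], 'k1': -0.0015428557970513263, 'hand_eye': [[0.999999839065131, -1.9544995735145516e-05, -0.0005669988573792972, -0.0010863151752735778], [0.00019485132794027317, 0.9504455521224701, 0.3108910009691046, -0.0844995654569873], [0.0005328251787666478, -0.3108910614163827, 0.9504454029710087, -0.13293758853835652], [0.0, 0.0, 0.0, 1.0]]}
```

View pics/scene0.png

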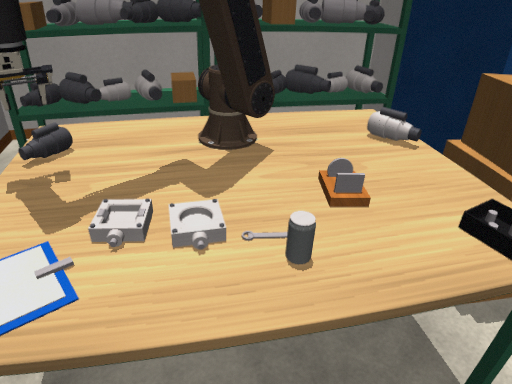

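View pics/top0.png

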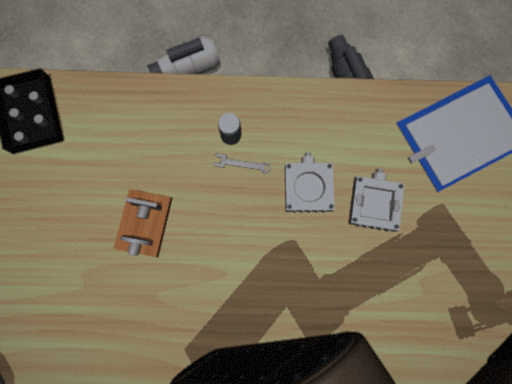

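View pics/wrist0.png

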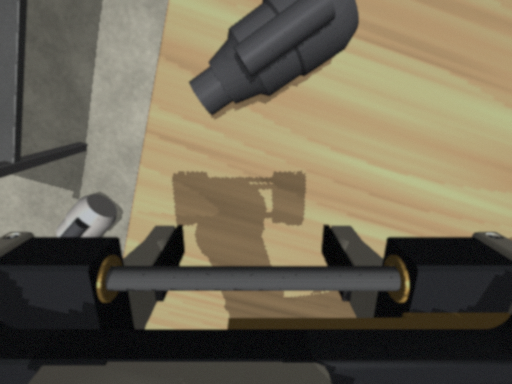

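The scene view shows the rack at (343,188), with the square cover nearer the camera (350,183) and the round one behind it. The top view shows the rack at (143,223), square casing at (377,203), spanner at (242,163) and can at (229,128). I'll zoom in to measure.

Run:
```python
import cv2,numpy as np
t=cv2.imread('pics/top0.png')
a=cv2.resize(t[180:266,100:190],None,fx=6,fy=6,interpolation=cv2.INTER_CUBIC)
b=cv2.resize(t[160:240,335:415],None,fx=7,fy=7,interpolation=cv2.INTER_CUBIC)
cv2.imwrite('pics/za.png',a);cv2.imwrite('pics/zb.png',b)
s=cv2.imread('pics/scene0.png')
cv2.imwrite('pics/zc.png',np.hstack([cv2.resize(s[150:210,310:380],None,fx=5,fy=5,interpolation=cv2.INTER_CUBIC),cv2.resize(s[190:250,85:155],None,fx=5,fy=5,interpolation=cv2.INTER_CUBIC)]))
```

```text
(no output)
```

View pics/za.png

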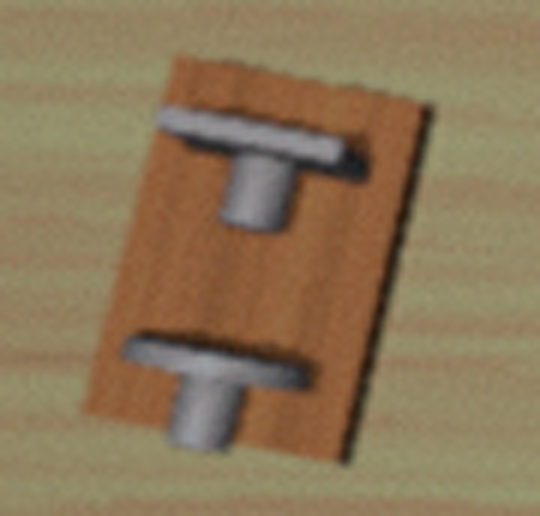

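View pics/zb.png

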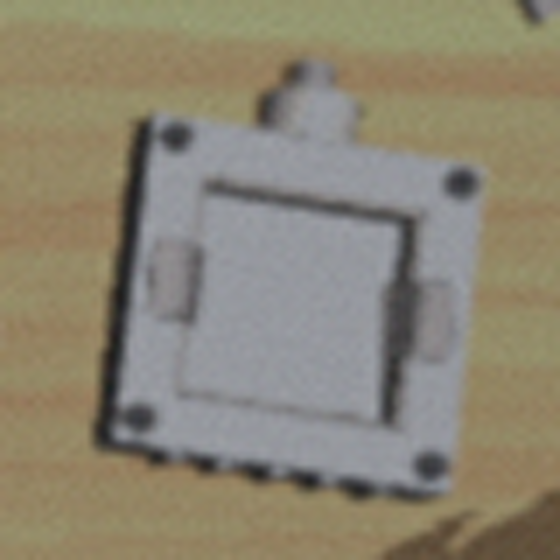

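View pics/zc.png

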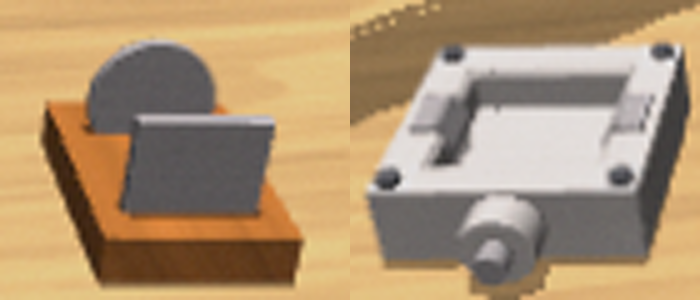

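```bash
cat >> h.py <<'E'
from scipy.spatial.transform import Rotation as R
def ray(d,uv):
    K=np.array(d['K']);k=float(d['k1'])
    uv=np.atleast_2d(uv).astype(float)
    p=np.c_[(uv[:,0]-K[0,2])/K[0,0],(uv[:,1]-K[1,2])/K[1,1]]
    q=p.copy()
    for _ in range(20): q=p/(1+k*(q**2).sum(1,keepdims=True))
    v=np.c_[q,np.ones(len(q))]
    if 'view' in d: T=np.linalg.inv(d['view'])
    else:
        W=np.eye(4);W[:3,:3]=R.from_euler('xyz',d['rot']).as_matrix();W[:3,3]=d['pos'];T=W@d['hand_eye']
    return T[:3,3],v@T[:3,:3].T
def onz(d,uv,z):
    o,v=ray(d,uv); return o+v*((z-o[2])/v[:,2])[:,None]
def proj(d,P):
    P=np.atleast_2d(P)
    if 'view' in d: V=np.array(d['view'])
    else:
        W=np.eye(4);W[:3,:3]=R.from_euler('xyz',d['rot']).as_matrix();W[:3,3]=d['pos'];V=np.linalg.inv(W@d['hand_eye'])
    c=P@V[:3,:3].T+V[:3,3]; s=c[:,:2]/c[:,2:]; s=s*(1+float(d['k1'])*(s**2).sum(1,keepdims=True))
    K=np.array(d['K']); return s*[K[0,0],K[1,1]]+K[:2,2]
def load(n): return dict(np.load('pics/'+n+'.npz'))
E
python3 - <<'E'
from h import *
d=load('top0')
np.set_printoptions(precision=4,suppress=True)
def Z(l,z,off): return (np.array(l)+.5)/z-.5+off
def rep(n,P):
    P=P[:,:2];print(n,P.tolist(),'c',P.mean(0),[float(np.hypot(*(P[i]-P[i-1]))) for i in range(4)]);
    # x axis direction: from bottom(3,2) to top(0,1)
    for a,b in((3,0),(2,1),(1,0),(2,3)): v=P[b]-P[a];print(np.degrees(np.arctan2(v[1],v[0])))
rep('rack',onz(d,Z([(175,57),(430,103),(345,460),(88,410)],6,[100,180]),.03))
rep('cas',onz(d,Z([(150,118),(484,172),(447,492),(118,440)],7,[335,160]),.04))
rep('recess',onz(d,Z([(203,185),(420,215),(405,430),(180,395)],7,[335,160]),.035))
# square cover top edge z=.088
P=onz(d,Z([(160,107),(345,140),(342,163),(158,126)],6,[100,180]),.088);print(P)
P=onz(d,Z([(252,232)],6,[100,180]),.048);print('knob tip',P)
s=load('scene0')
P=onz(s,Z([(137,115),(273,118)],5,[310,150]),.088);print('sc far edge',P)
print('cas sc',onz(s,Z([(453-350,45),(672-350,45),(650-350,200),(372-350,190)],5,[85,190]),.04))
E
```

```text
rack [[0.5651713495623207, 0.3227735513997792], [0.5468659808335832, 0.20674439307810122], [0.38631211017289957, 0.23451308651669317], [0.40588265402035434, 0.3485574320712638]] c [0.4761 0.2781] [0.16136200615368732, 0.11746425884128354, 0.16293755159389753, 0.11571136045979002]
-9.194651786693061
-9.812552208913003
81.03461232821273
80.26261931700283
cas [[0.6141380490717919, -0.29638777754965207], [0.5958419536569738, -0.4265903298624099], [0.47036442309281623, -0.4076316810773566], [0.4872425590174698, -0.28180437820381554]] c [ 0.5419 -0.3531] [0.12773073605286514, 0.13148175438510307, 0.1269016983347114, 0.12695425010893063]
-6.555926370751762
-8.591944987085299
82.00115648355323
82.36010156031134
recess [[0.5889077617905207, -0.31788667770280865], [0.5790760364462602, -0.40261945072528055], [0.49442213985426386, -0.39392449415699454], [0.5058710672951896, -0.3072234342491306]] c [ 0.5421 -0.3554] [0.08371856062823442, 0.08530126404293618, 0.08509926249934709, 0.08745371192061885]
-7.3176481402349385
-5.864389462342207
83.38144483071146
82.47757987862614
[[0.5328 0.3107 0.088 ]
 [0.5204 0.231  0.088 ]
 [0.5104 0.2316 0.088 ]
 [0.5246 0.3109 0.088 ]]
knob tip [[0.4843 0.2779 0.048 ]]
sc far edge [[0.5071 0.2362 0.088 ]
 [0.5227 0.3133 0.088 ]]
cas sc [[ 0.4625 -0.404   0.04  ]
 [ 0.482  -0.2866  0.04  ]
 [ 0.621  -0.2929  0.04  ]
 [ 0.5915 -0.4255  0.04  ]]
```

```bash
python3 -m jog '[[[0.038,0.037,0,0,0,0.05,1],[0.038,0.037,0,0,0,0.05,1],[0.038,0.037,0,0,0,0.05,1],[0.038,0.037,0,0,0,0.05,1],[0.038,0.037,0,0,0,0.05,1],[0.038,0.037,0,0,0,0.05,1],[0.038,0.037,0,0,0,0.05,1],[0.038,0.037,0,0,0,0.05,1],[0.002,0.052,0,0,0,0.06,1],[0.002,0.052,0,0,0,0.06,1],[0.002,0.052,0,0,0,0.06,1],[0.002,0.052,0,0,0,0.06,1],[0.002,0.052,0,0,0,0.06,1],[0.002,0.052,0,0,0,0.06,1],[0.002,0.052,0,0,0,0.06,1],[0.002,0.052,0,0,0,0.06,1],[0.002,0.052,0,0,0,0.06,1],[0.002,0.052,0,0,0,0.06,1],[0.002,0.052,0,0,0,0.06,1],[0.002,0.052,0,0,0,0.06,1]]]' 30
python3 -m jog '[[[0,0,0,0,0,0,1],[0,0,0,0,0,0,1]]]'
python3 - <<'E'
from h import *
shot('wrist','w1.png'); s=monitor.get_state();print(s['t'],s['eef_pos'],s['ee_rot'],s['q'])
E
```

```text
t: 2.65
eef_pos: [0.5218, 0.2752, 0.2515]
ee_rot: [-3.142, -0.0, 2.985]
force: [0.2, -0.7, 1.1]
width: 0.0872
t: 2.9
eef_pos: [0.5218, 0.2735, 0.2511]
ee_rot: [-3.141, -0.001, 2.983]
force: [0.3, -0.4, -0.2]
width: 0.0874
2.95 [0.5219066  0.27291218 0.25129804] [-3.14102160e+00 -5.28726216e-04  2.98209304e+00] [ 8.13448467e-01  2.18878594e-01 -1.83819237e-01 -1.25601554e-04
 -1.16886810e+00 -9.72898753e-01]
```

View pics/w1.png

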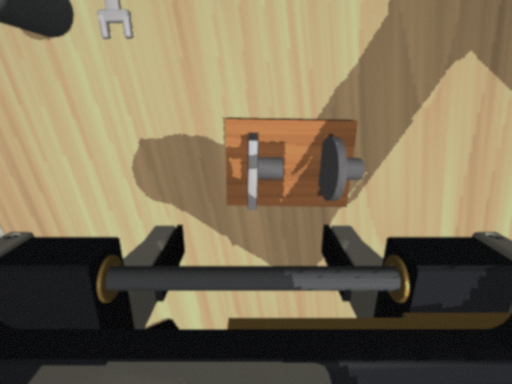

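The wrist view shows the square cover's top edge as a light vertical bar at about (253,135)–(252,207), knob to the right (270,168), and the round cover at (337,168).

Run:
```python
import cv2
t=cv2.imread('pics/w1.png')
cv2.imwrite('pics/zw1.png',cv2.resize(t[110:215,215:375],None,fx=5,fy=5,interpolation=cv2.INTER_CUBIC))
```

```text
(no output)
```

View pics/zw1.png

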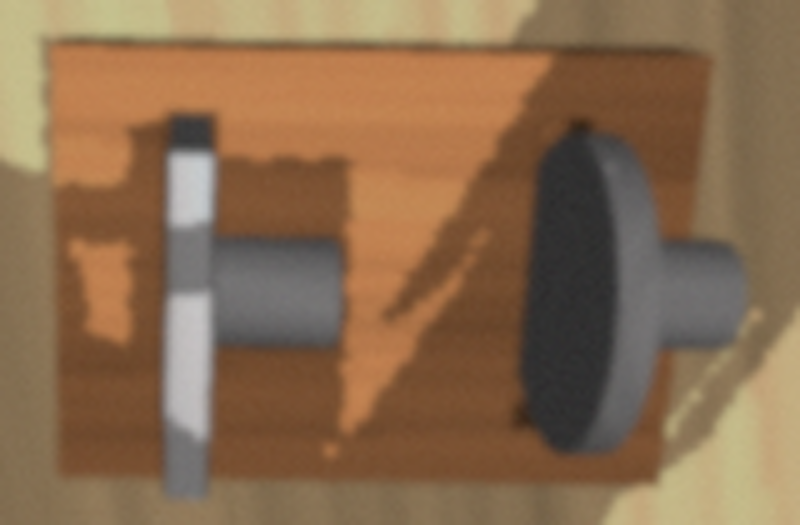

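Run:
```python
from h import *
np.set_printoptions(precision=4,suppress=True)
d=load('w1')
def Z(l,z,off): return (np.array(l)+.5)/z-.5+off
P=onz(d,Z([(166,150),(216,150),(208,498),(164,498)],5,[215,110]),.088);print(P,P.mean(0))
v=(P[0]+P[1]-P[2]-P[3]);print(np.degrees(np.arctan2(v[1],v[0])))
v=P[1]-P[2];print(np.degrees(np.arctan2(v[1],v[0])))
Q=onz(d,Z([(50,42),(710,55),(660,482),(58,475)],5,[215,110]),.03);print(Q,Q.mean(0))
for i in range(4):
    v=Q[i]-Q[i-1];print(np.degrees(np.arctan2(v[1],v[0])),np.hypot(*v[:2]))
```

```text
[[0.5207 0.2293 0.088 ]
 [0.5102 0.2309 0.088 ]
 [0.5242 0.3093 0.088 ]
 [0.5341 0.3077 0.088 ]] [0.5223 0.2693 0.088 ]
-99.92700696960472
-100.10410615429178
[[0.547  0.2064 0.03  ]
 [0.3855 0.2354 0.03  ]
 [0.4041 0.3479 0.03  ]
 [0.5666 0.3197 0.03  ]] [0.4758 0.2773 0.03  ]
-99.8106137851639 0.11501269051552902
169.79931643384094 0.16400852651202183
80.64193993251126 0.1139747101418069
-9.836681404825985 0.1649049686488112
```

```bash
python3 -m jog '[[[0,-0.0035,-0.04,0,0,-0.015,0.6],[0,0,-0.04,0,0,0,0.6],[0,0,-0.04,0,0,0,0.6],[0,0,-0.03,0,0,0,0.6],[0,0,-0.011,0,0,0,0.6],[0,0,0,0,0,0,0.6],[0,0,0,0,0,0,0.6]]]' 30
python3 -m jog '[[[0,0,0,0,0,0,0],[0,0,0,0,0,0,0],[0,0,0,0,0,0,0],[0,0,0,0,0,0,0],[0,0,0,0,0,0,0],[0,0,0,0,0,0,0]]]'
```

```text
t: 3.82
eef_pos: [0.5229, 0.2704, 0.0921]
ee_rot: [3.14, 0.001, 2.967]
force: [0.3, -0.1, 0.2]
width: 0.0526
t: 4.58
eef_pos: [0.5221, 0.2701, 0.0905]
ee_rot: [-3.142, -0.0, 2.968]
force: [-0.5, -0.8, 0.8]
width: 0.0098
```

```bash
python3 -m jog '[[[0,0,0.015,0,0,0,0],[0,0,0.035,0,0,0,0],[0,0,0.05,0,0,0,0],[-0.006,-0.037,0.01,0,0,0,0],[-0.006,-0.037,0,0,0,0,0],[-0.006,-0.037,0,0,0,0,0],[-0.006,-0.037,0,0,0,0,0],[-0.006,-0.037,0,0.0174,0.0985,0,0],[-0.006,-0.037,0,0.0174,0.0985,0,0],[-0.006,-0.037,0,0.0174,0.0985,0,0],[-0.005,0,0,0.0174,0.0985,0,0],[0,0,0,0.0174,0.0985,0,0],[0,0,0,0,0,0,0],[0,0,0,0,0,0,0]]]'
python3 - <<'E'
from h import *
shot('scene','s2.png');shot('top','t2.png'); s=monitor.get_state();print(s['t'],s['eef_pos'],s['ee_rot'],s['q'])
import cv2
a=cv2.imread('pics/s2.png');b=cv2.imread('pics/t2.png')
cv2.imwrite('pics/c2.png',np.hstack([cv2.resize(a[50:250,150:350],(400,400)),cv2.resize(b[100:300,180:380],(400,400))]))
E
```

```text
t: 6.32
eef_pos: [0.4753, 0.011, 0.2009]
ee_rot: [3.141, -0.498, 2.968]
force: [0.1, -0.1, -0.9]
width: 0.0097
6.425 [0.47495636 0.01124883 0.20137872] [ 3.14058332 -0.49775242  2.96868571] [ 0.26888587  0.37281036 -0.10343261 -0.20655721 -1.55117866 -0.3898362 ]
```

View pics/c2.png

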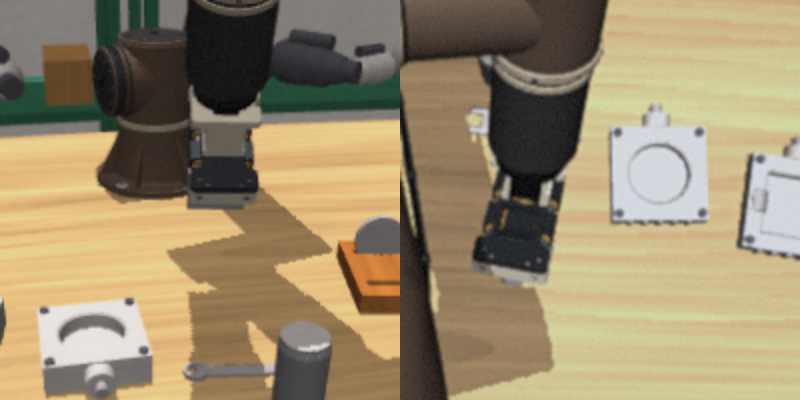

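The cover is held below the gripper and leaned away from the knob, with the bench beneath it free. Next I lower it to the bench.

```bash
python3 -m jog '[[[0,0,-0.04,0,0,0,0],[0,0,-0.04,0,0,0,0],[0,0,-0.03,0,0,0,0],[0,0,-0.01,0,0,0,0],[0,0,-0.004,0,0,0,0],[0,0,0,0,0,0,0],[0,0,0,0,0,0,0]]]'
python3 -m jog '[[[0,0,-0.002,0,0,0,0],[0,0,0,0,0,0,0]]]'
```

```text
t: 7.3
eef_pos: [0.4758, 0.0112, 0.0776]
ee_rot: [3.14, -0.498, 2.968]
force: [-0.2, 0.2, -0.9]
width: 0.0096
t: 7.55
eef_pos: [0.4753, 0.0111, 0.0747]
ee_rot: [3.141, -0.5, 2.968]
force: [0.6, 0.9, -1.3]
width: 0.0098
```

```bash
python3 -m jog '[[[0,0,-0.001,0,0,0,0],[0,0,0,0,0,0,0]]]'
python3 -m jog '[[[0,0,-0.001,0,0,0,0],[0,0,0,0,0,0,0]]]'
```

```text
t: 7.8
eef_pos: [0.4756, 0.011, 0.0744]
ee_rot: [3.141, -0.5, 2.968]
force: [-0.4, 0.1, 7.1]
width: 0.0098
t: 8.05
eef_pos: [0.4757, 0.011, 0.0742]
ee_rot: [3.141, -0.499, 2.969]
force: [1.7, 0.5, 12.2]
width: 0.0097
```

```bash
python3 -m jog '[[[0,0,0,0,0,0,1],[0,0,0,0,0,0,1],[0,0,0,0,0,0,1],[0,0,0,0,0,0,1],[0,0,0,0,0,0,1],[0,0,0,0,0,0,1]]]'
python3 -m jog '[[[0.004,0,0.008,0,0,0,1],[0.007,-0.001,0.013,0,0,0,1],[0.014,-0.002,0.026,0,0,0,1],[0.014,-0.002,0.026,0,0,0,1],[0,0,0.05,-0.0174,-0.0985,0,1],[0,0,0.05,-0.0174,-0.0985,0,1],[0,0,0,-0.0174,-0.0985,0,1],[0,0,0,-0.0174,-0.0985,0,1],[0,0,0,-0.0174,-0.0985,0,1],[0,0,0,0,0,0,1],[0,0,0,0,0,0,1]]]'
python3 - <<'E'
from h import *
shot('wrist','w3.png'); shot('scene','s3.png'); s=monitor.get_state();print(s['t'],s['eef_pos'],s['ee_rot'])
import cv2
cv2.imwrite('pics/c3.png',np.hstack([cv2.imread('pics/w3.png')[:,:],cv2.resize(cv2.imread('pics/s3.png')[50:250,150:300],(288,384))]))
E
```

```text
t: 8.8
eef_pos: [0.4752, 0.011, 0.0725]
ee_rot: [3.141, -0.5, 2.968]
force: [0.8, -0.3, 0.8]
width: 0.0645
t: 10.18
eef_pos: [0.5145, 0.0062, 0.2465]
ee_rot: [3.141, -0.0, 2.968]
force: [0.4, 0.3, 0.1]
width: 0.0875
10.275 [0.51483771 0.00609986 0.24564253] [-3.14145340e+00 -1.12216731e-03  2.96716694e+00]
```

View pics/c3.png

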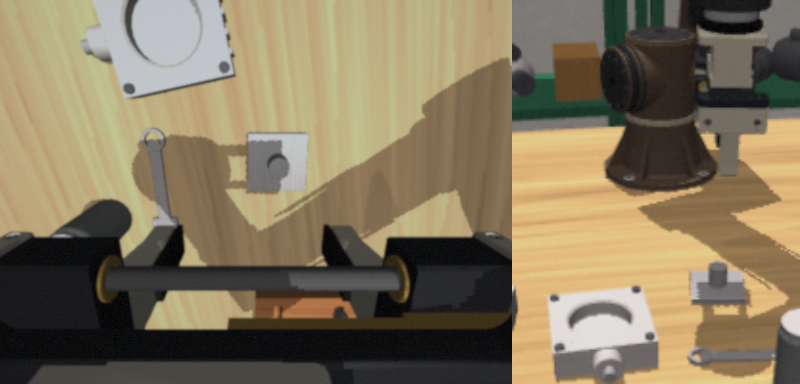

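The cover lies flat, knob up, at about (277,162) in the wrist view, with the knob top near (277,162). I'll measure its pose now.

Run:
```python
import cv2,numpy as np
t=cv2.imread('pics/w3.png')
cv2.imwrite('pics/zw3.png',cv2.resize(t[120:205,230:325],None,fx=7,fy=7,interpolation=cv2.INTER_CUBIC))
```

```text
(no output)
```

View pics/zw3.png

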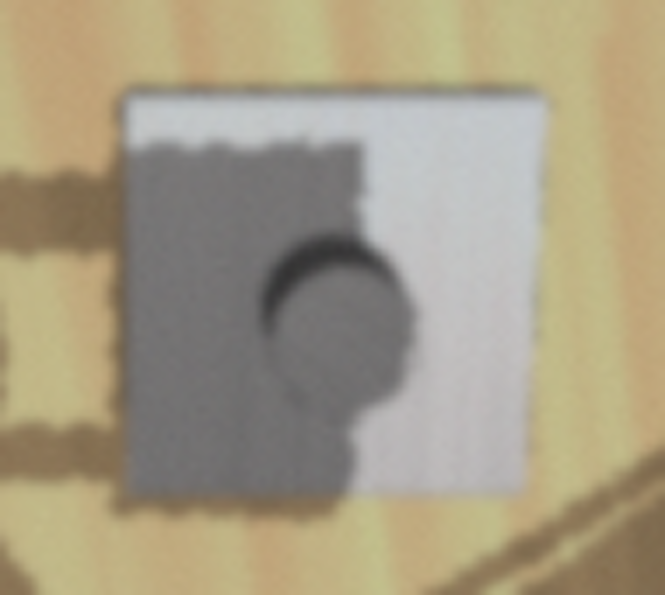

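Run:
```python
from h import *
np.set_printoptions(precision=4,suppress=True)
d=load('w3')
def Z(l,z,off): return (np.array(l)+.5)/z-.5+off
Q=onz(d,Z([(125,95),(547,95),(525,495),(128,495)],7,[230,120]),.01);print(Q,Q.mean(0))
for i in range(4):
    v=Q[i]-Q[i-1];print(np.degrees(np.arctan2(v[1],v[0])),np.hypot(*v[:2]))
print(onz(d,Z([(343,338)],7,[230,120]),.042))
```

```text
[[ 0.5149 -0.0361  0.01  ]
 [ 0.4368 -0.0224  0.01  ]
 [ 0.4501  0.0556  0.01  ]
 [ 0.5284  0.0419  0.01  ]] [0.4826 0.0097 0.01  ]
-99.86981464782869 0.07917512202174581
170.03242736030697 0.07924477840940505
80.36930647339362 0.0791857106338274
-9.974294114619463 0.07957527207966995
[[0.483 0.009 0.042]]
```

```bash
python3 -m jog '[[[0.0045,-0.036,0,0,0,-0.153,1],[0.0045,-0.036,0,0,0,-0.153,1],[0.0045,-0.036,0,0,0,-0.153,1],[0.0045,-0.036,0,0,0,-0.153,1],[0.0045,-0.036,0,0,0,-0.153,1],[0.0045,-0.036,0,0,0,-0.153,1],[0.0045,-0.036,0,0,0,-0.153,1],[0.0045,-0.036,0,0,0,-0.153,1],[0.0045,-0.036,0,0,0,-0.153,1],[0.0045,-0.036,0,0,0,-0.153,1],[0,0,0,0,0,0,1],[0,0,0,0,0,0,1],[0,0,0,0,0,0,1]]]'
python3 - <<'E'
from h import *
shot('wrist','w4.png'); s=monitor.get_state();print(s['t'],s['eef_pos'],s['ee_rot'],s['q'])
E
```

```text
t: 11.9
eef_pos: [0.5593, -0.3533, 0.2454]
ee_rot: [-3.141, -0.0, 1.439]
force: [0.1, 0.7, -0.1]
width: 0.0874
11.95 [ 0.55933175 -0.35323675  0.24565775] [-3.14154272e+00 -1.63953890e-04  1.43914338e+00] [-2.69214892e-01  3.40249903e-01 -2.86804217e-02 -1.66775644e-04
 -1.20193795e+00 -1.43317424e+00]
```

View pics/w4.png

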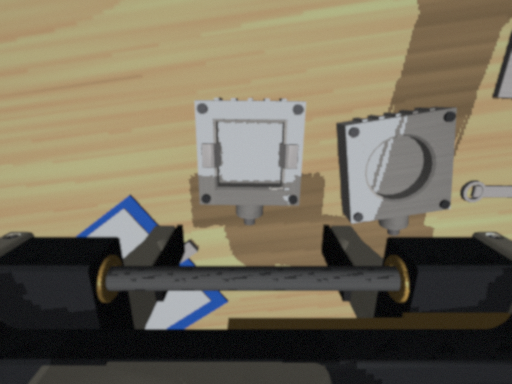

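The square casing sits at (250,153) with its recess facing up and the catches at (210,156) and (290,156), left and right. Zooming in.

Run:
```python
import cv2,numpy as np
t=cv2.imread('pics/w4.png')
cv2.imwrite('pics/zw4.png',cv2.resize(t[90:215,185:315],None,fx=6,fy=6,interpolation=cv2.INTER_CUBIC)[:600])
```

```text
(no output)
```

View pics/zw4.png

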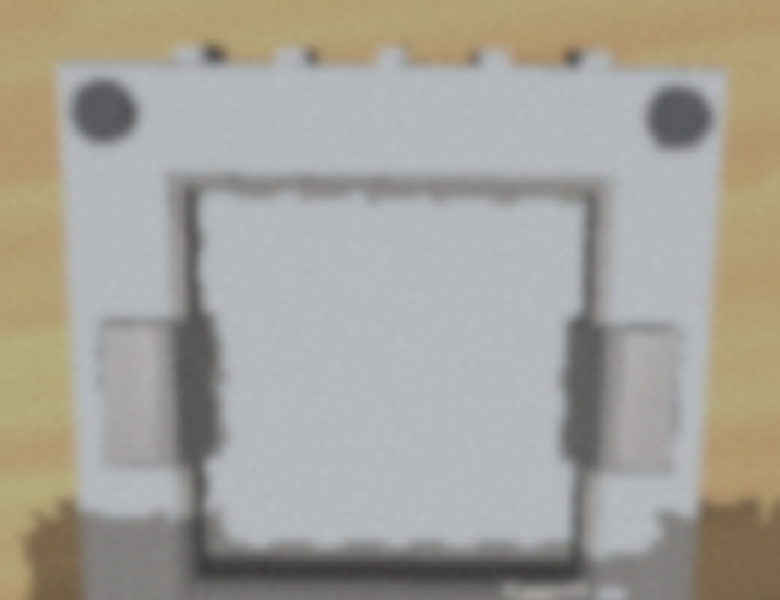

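Run:
```python
from h import *
np.set_printoptions(precision=4,suppress=True)
t=cv2.imread('pics/w4.png')
z=cv2.resize(t[150:215,185:315],None,fx=6,fy=6,interpolation=cv2.INTER_CUBIC);cv2.imwrite('pics/zw5.png',z)
g=cv2.cvtColor(t,cv2.COLOR_BGR2GRAY).astype(float)
d=load('w4')
pts=[]
for c in((202,108),(298,109),(206,199),(292,199)):
    x0,y0=c;w=g[y0-9:y0+10,x0-9:x0+10]
    m=(w<130).astype(np.uint8); n,l,s,ce=cv2.connectedComponentsWithStats(m)
    i=1+np.argmin([np.hypot(*(ce[k]-9))-s[k,4]*.01 for k in range(1,n)])
    pts.append(ce[i]+[x0-9,y0-9]);print(pts[-1],s[i])
Q=onz(d,pts,.041);print(Q,Q.mean(0))
for a,b in((0,1),(2,3),(0,2),(1,3)):
    v=Q[b]-Q[a];print(np.degrees(np.arctan2(v[1],v[0])),np.hypot(*v[:2]))
```

```text
[201.8415 108.2195] [ 4  5 11 10 82]
[297.6  109.15] [ 4  5 11 10 80]
[205.9497 199.0475] [  0   0  19  19 358]
[293.1242 199.3725] [  0   0  19  19 306]
[[ 0.4794 -0.4036  0.041 ]
 [ 0.4951 -0.2928  0.041 ]
 [ 0.5913 -0.4196  0.041 ]
 [ 0.6066 -0.3077  0.041 ]] [ 0.5431 -0.3559  0.041 ]
81.90972007439524 0.11194957614725905
82.22291311489711 0.11289903784490074
-8.114217064119408 0.11305041077032327
-7.631373938133802 0.11243687607949408
```

View pics/zw5.png

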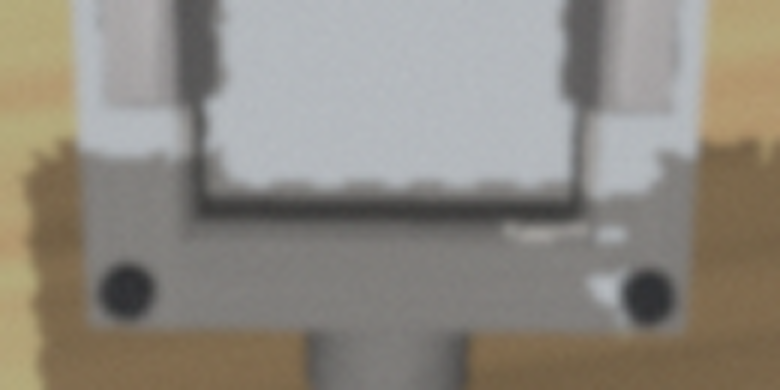

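Run:
```python
from h import *
np.set_printoptions(precision=4,suppress=True)
def Z(l,z,off): return (np.array(l)+.5)/z-.5+off
d=load('w4')
def rep(Q):
  print(Q.mean(0))
  for a,b in((0,1),(2,3),(0,2),(1,3)):
    v=Q[b]-Q[a];print('  %.2f %.4f'%(np.degrees(np.arctan2(v[1],v[0])),np.hypot(*v[:2])))
A=Z([(104,110),(679,117)],6,[185,90]);B=Z([(127,292),(648,297)],6,[185,150])
rep(onz(d,np.r_[A,B],.041))
A=Z([(60,65),(727,70)],6,[185,90]);B=Z([(90,328),(685,330)],6,[185,150])
rep(onz(d,np.r_[A,B],.04))
A=Z([(168,177),(612,180)],6,[185,90]);B=Z([(188,238),(600,238)],6,[185,150])
rep(onz(d,np.r_[A,B],.04))
```

```text
[ 0.5426 -0.356   0.041 ]
  81.77 0.1120
  81.87 0.1124
  -8.28 0.1123
  -8.09 0.1121
[ 0.5425 -0.3558  0.04  ]
  82.04 0.1293
  82.24 0.1296
  -8.38 0.1294
  -8.22 0.1289
[ 0.5426 -0.3555  0.04  ]
  82.07 0.0878
  82.45 0.0881
  -7.32 0.0876
  -7.07 0.0870
```

```bash
python3 -m jog '[[[-0.006,0.0363,0,0,0,-0.0043,1],[-0.006,0.0363,0,0,0,-0.0043,1],[-0.006,0.0363,0,0,0,-0.0043,1],[-0.006,0.0363,0,0,0,-0.0043,1],[-0.006,0.0363,0,0,0,-0.0043,1],[-0.006,0.0363,0,0,0,-0.0043,1],[-0.006,0.0363,0,0,0,-0.0043,1],[-0.006,0.0363,0,0,0,-0.0043,1],[-0.006,0.0363,0,0,0,-0.0043,1],[-0.006,0.0363,0,0,0,-0.0043,1],[0,0,0,0,0,0,1],[0,0,0,0,0,0,1],[0,0,0,0,0,0,1]]]'
python3 - <<'E'
from h import *
shot('wrist','w6.png'); s=monitor.get_state();print(s['t'],s['eef_pos'],s['ee_rot'])
d=load('w6');p=proj(d,[[.4828,.0095,.03]])[0];print(p)
x,y=int(p[0])-50,int(p[1])-45;print(x,y)
cv2.imwrite('pics/zw6.png',cv2.resize(cv2.imread('pics/w6.png')[y:y+90,x:x+100],None,fx=6,fy=6,interpolation=cv2.INTER_CUBIC))
E
```

```text
t: 13.58
eef_pos: [0.4991, 0.0086, 0.2457]
ee_rot: [3.141, -0.0, 1.394]
force: [0.6, -0.8, 0.9]
width: 0.0877
13.625 [0.49914766 0.00848009 0.24558388] [3.14159239e+00 4.32987726e-05 1.39393295e+00]
[251.88736472 153.92726198]
201 108
```

View pics/zw6.png

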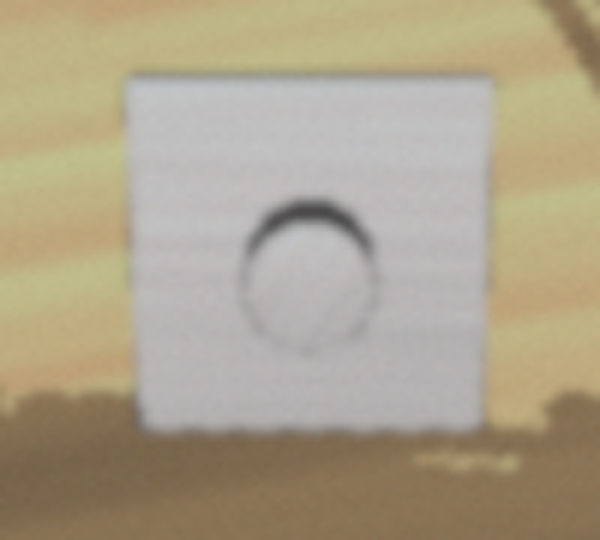

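Run:
```python
from h import *
np.set_printoptions(precision=4,suppress=True)
def Z(l,z,off): return (np.array(l)+.5)/z-.5+off
d=load('w6')
Q=onz(d,Z([(127,77),(493,77),(142,432),(486,432)],6,[201,108]),.01)
print(Q.mean(0))
for a,b in((0,1),(2,3),(0,2),(1,3)):
    v=Q[b]-Q[a];print('  %.2f %.4f'%(np.degrees(np.arctan2(v[1],v[0])),np.hypot(*v[:2])))
print(onz(d,Z([(310,287)],6,[201,108]),.042))
```

```text
[0.4829 0.0104 0.01  ]
  79.88 0.0789
  79.89 0.0793
  -9.62 0.0797
  -9.35 0.0797
[[0.4824 0.0101 0.042 ]]
```

```bash
python3 -m jog '[[[-0.0083,0.0007,-0.05,0,0,0,1],[-0.008,0.001,-0.05,0,0,0,0.8],[0,0,-0.05,0,0,0,0.7],[0,0,-0.03,0,0,0,0.6],[0,0,-0.016,0,0,0,0.6],[0,0,-0.0066,0,0,0,0.6],[0,0,0,0,0,0,0.6],[0,0,0,0,0,0,0.6]]]' 50
python3 -m jog '[[[0,0,0,0,0,0,0.3],[0,0,0,0,0,0,0.2],[0,0,0,0,0,0,0],[0,0,0,0,0,0,0],[0,0,0,0,0,0,0]]]'
```

```text
t: 14.62
eef_pos: [0.4834, 0.0108, 0.0437]
ee_rot: [3.14, -0.001, 1.394]
force: [-0.4, 1.3, 0.2]
width: 0.0527
t: 15.25
eef_pos: [0.483, 0.0108, 0.0432]
ee_rot: [3.141, -0.0, 1.395]
force: [-0.5, 0.4, 5.0]
width: 0.0271
```

```bash
python3 -m jog '[[[0,0,0.01,0,0,0,0],[0,0,0.03,0,0,0,0],[0,0,0.04,0,0,0,0],[0,0,0.03,0,0,0,0],[0.0046,-0.0282,0.01,0,0,0.003,0],[0.0046,-0.0282,0,0,0,0.003,0],[0.0046,-0.0282,0,0,0,0.003,0],[0.0046,-0.0282,0,0,0,0.003,0],[0.0046,-0.0282,0,0,0,0.003,0],[0.0046,-0.0282,0,0,0,0.003,0],[0.0046,-0.0282,0,0,0,0.003,0],[0.0046,-0.0282,0,0,0,0.003,0],[0.0046,-0.0282,0,0,0,0.003,0],[0.0046,-0.0282,0,0,0,0.003,0],[0.0046,-0.0282,0,0,0,0.003,0],[0.0046,-0.0282,0,0,0,0.002,0],[0.0046,-0.0278,0,0,0,0,0],[0,0,-0.03,0,0,0,0],[0,0,0,0,0,0,0],[0,0,0,0,0,0,0]]]'
python3 - <<'E'
from h import *
shot('wrist','w7.png');shot('scene','s7.png');shot('top','t7.png'); s=monitor.get_state();print(s['t'],s['eef_pos'],s['ee_rot'],s['width'])
cv2.imwrite('pics/c7.png',np.hstack([cv2.resize(cv2.imread('pics/w7.png')[80:260,140:360],(440,360)),cv2.resize(cv2.imread('pics/s7.png')[150:260,80:190],(360,360))]))
E
```

```text
t: 17.75
eef_pos: [0.5428, -0.3554, 0.1338]
ee_rot: [-3.142, 0.0, 1.43]
force: [0.5, 0.4, -1.4]
width: 0.027
17.9 [ 0.54330032 -0.35535797  0.13433934] [3.13984808e+00 4.93332415e-04 1.43032745e+00] 0.02694243247942072
```

View pics/c7.png

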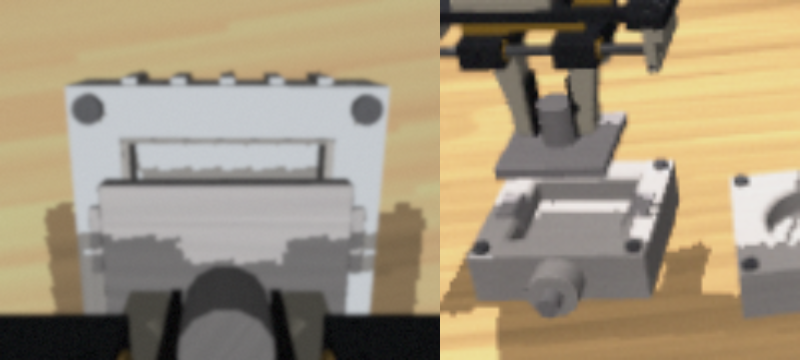

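Run:
```python
from h import *
cv2.imwrite('pics/zw7.png',cv2.resize(cv2.imread('pics/w7.png')[110:240,165:345],None,fx=4.4,fy=4.4,interpolation=cv2.INTER_CUBIC))
```

View pics/zw7.png

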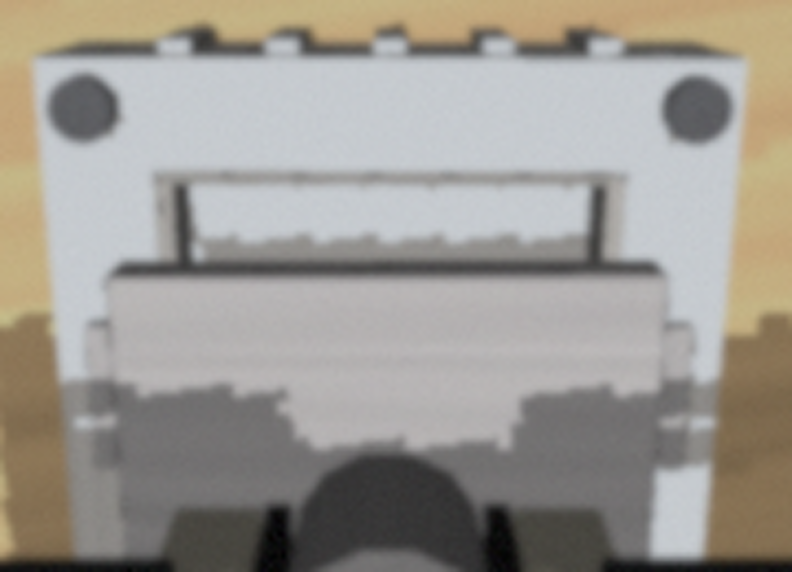

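Run:
```python
from h import *
np.set_printoptions(precision=4,suppress=True)
def Z(l,z,off): return (np.array(l)+.5)/z-.5+off
d=load('w7'); off=[165,110]; zc=float(d['pos'][2])-.0432
Rt=R.from_euler('z',82.0-90,degrees=True).as_matrix()  # casing axes
def loc(uv,z):
    P=onz(d,Z(uv,4.4,off),z); return P, (P-[.5426,-.3557,0])@Rt
print('bolts in casing frame (expect -.056,+-.056)'); P,L=loc([(83,107),(697,108)],.041);print(L)
P,L=loc([(36,60),(746,60)],.04);print('corners',L)
P,L=loc([(154,175),(625,177)],.04);print('bevel corners -.044',L)
P,L=loc([(110,276),(663,276)],zc+.01);print('plate top edge',L, L.mean(0))
v=P[0]-P[1];print(np.degrees(np.arctan2(v[1],v[0])))
P,L=loc([(118,263),(657,263)],zc);print('plate bottom edge',L,L.mean(0))
```

```text
bolts in casing frame (expect -.056,+-.056)
[[-0.0564 -0.0563  0.041 ]
 [-0.056   0.0559  0.041 ]]
corners [[-0.0647 -0.0644  0.04  ]
 [-0.0645  0.0644  0.04  ]]
bevel corners -.044 [[-0.0437 -0.0442  0.04  ]
 [-0.0432  0.0437  0.04  ]]
plate top edge [[-0.0402 -0.0396  0.1006]
 [-0.0401  0.0381  0.1006]] [-0.0401 -0.0007  0.1006]
-98.05570651032195
plate bottom edge [[-0.0395 -0.0406  0.0906]
 [-0.0394  0.0394  0.0906]] [-0.0395 -0.0006  0.0906]
```

```bash
python3 -m jog '[[[0,0.0005,-0.02,0,0,0,0],[0,0,-0.02,0,0,0,0],[0,0,-0.005,0,0,0,0],[0,0,-0.002,0,0,0,0],[0,0,-0.002,0,0,0,0],[0,0,0,0,0,0,0]]]' 60
python3 -m jog '[[[0,0,-0.002,0,0,0,0],[0,0,-0.002,0,0,0,0],[0,0,0,0,0,0,0]]]'
```

```text
t: 18.65
eef_pos: [0.5429, -0.355, 0.0845]
ee_rot: [3.141, 0.0, 1.43]
force: [-0.0, -0.6, -2.0]
width: 0.027
t: 19.02
eef_pos: [0.5427, -0.3551, 0.0799]
ee_rot: [-3.142, 0.0, 1.43]
force: [-0.3, 0.1, -2.1]
width: 0.0269
```

```bash
python3 -m jog '[[[0,0,-0.002,0,0,0,0],[0,0,-0.002,0,0,0,0],[0,0,0,0,0,0,0]]]'
python3 -m jog '[[[0,0,-0.002,0,0,0,0],[0,0,-0.002,0,0,0,0],[0,0,0,0,0,0,0]]]'
python3 -m jog '[[[0,0,-0.002,0,0,0,0],[0,0,-0.002,0,0,0,0],[0,0,0,0,0,0,0]]]'
```

```text
t: 19.4
eef_pos: [0.5431, -0.3551, 0.0763]
ee_rot: [3.141, 0.0, 1.43]
force: [0.3, -0.1, 3.0]
width: 0.0272
t: 19.77
eef_pos: [0.5426, -0.3548, 0.0714]
ee_rot: [-3.141, -0.0, 1.429]
force: [2.1, -0.1, -0.7]
width: 0.027
t: 20.15
eef_pos: [0.5422, -0.3547, 0.0673]
ee_rot: [-3.141, -0.0, 1.429]
force: [1.0, 0.4, -3.3]
width: 0.0267
```

```bash
python3 -m jog '[[[0,0,-0.002,0,0,0,0],[0,0,-0.002,0,0,0,0],[0,0,0,0,0,0,0]]]'
python3 -m jog '[[[0,0,-0.001,0,0,0,0],[0,0,-0.001,0,0,0,0],[0,0,0,0,0,0,0]]]'
python3 - <<'E'
from h import *
shot('wrist','w8.png');shot('scene','s8.png')
print(monitor.get_state()['force'],monitor.get_state()['eef_pos'])
cv2.imwrite('pics/c8.png',np.hstack([cv2.resize(cv2.imread('pics/w8.png')[80:260,140:360],(440,360)),cv2.resize(cv2.imread('pics/s8.png')[150:260,80:190],(360,360))]))
E
```

```text
t: 20.52
eef_pos: [0.5425, -0.3549, 0.0637]
ee_rot: [-3.141, -0.0, 1.43]
force: [0.5, -0.9, -2.5]
width: 0.0269
t: 20.9
eef_pos: [0.5424, -0.3548, 0.0616]
ee_rot: [-3.141, -0.0, 1.429]
force: [0.4, 0.7, -1.4]
width: 0.0268
[-0.02905179 -0.02515535 -1.66307712] [ 0.54253314 -0.35488813  0.06176427]
```

View pics/c8.png

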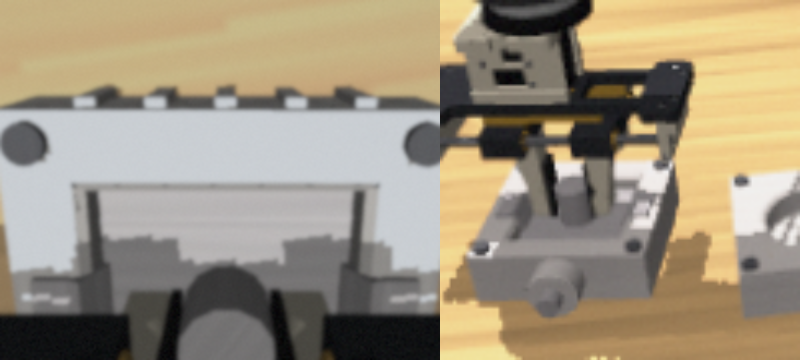

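```bash
python3 -m jog '[[[0,0,-0.001,0,0,0,0],[0,0,0,0,0,0,0]]]'
python3 -m jog '[[[0,0,-0.001,0,0,0,0],[0,0,0,0,0,0,0]]]'
python3 -m jog '[[[0,0,-0.001,0,0,0,0],[0,0,0,0,0,0,0]]]'
```

```text
t: 21.25
eef_pos: [0.5427, -0.3549, 0.0613]
ee_rot: [3.141, 0.0, 1.43]
force: [-1.2, 1.6, 1.8]
width: 0.0271
t: 21.5
eef_pos: [0.5427, -0.3549, 0.0612]
ee_rot: [3.141, 0.0, 1.43]
force: [-4.8, 4.2, 9.2]
width: 0.0267
t: 21.75
eef_pos: [0.5427, -0.3549, 0.0612]
ee_rot: [3.141, 0.001, 1.43]
force: [-6.5, 5.4, 16.5]
width: 0.0267
```

```bash
python3 -m jog '[[[0,0,-0.001,0,0,0,0],[0,0,-0.001,0,0,0,0],[0,0,0,0,0,0,0]]]'
python3 -m jog '[[[0,0,0.004,0,0,0,0],[0,0,0,0,0,0,0.36],[0,0,0,0,0,0,0.36],[0,0,0,0,0,0,0.36]]]' 
python3 -m jog '[[[0,0,0.005,0,0,0,0.36],[0,0,0.02,0,0,0,0.36],[0,0,0.04,0,0,0,0.4],[0.005,0,0.06,0,0,0,0.6],[0.01,0,0.06,0,0,0,0.6],[0,0,0,0,0,0,1],[0,0,0,0,0,0,1]]]'
python3 - <<'E'
from h import *
shot('wrist','w9.png');shot('scene','s9.png');shot('top','t9.png')
print(monitor.get_state()['t'],monitor.get_state()['eef_pos'])
d=load('w9');print(proj(d,[[.5426,-.3557,.04]]))
cv2.imwrite('pics/c9.png',np.hstack([cv2.resize(cv2.imread('pics/w9.png')[80:260,140:360],(440,360)),cv2.resize(cv2.imread('pics/s9.png')[150:260,80:190],(360,360))]))
E
```

```text
t: 22.12
eef_pos: [0.5427, -0.355, 0.0611]
ee_rot: [3.14, 0.001, 1.431]
force: [-9.5, 9.7, 31.0]
width: 0.0268
t: 22.62
eef_pos: [0.5426, -0.355, 0.0605]
ee_rot: [-3.141, -0.0, 1.43]
force: [-0.2, 0.0, -0.9]
width: 0.0312
t: 23.5
eef_pos: [0.5575, -0.3547, 0.2462]
ee_rot: [3.141, -0.0, 1.429]
force: [-1.2, 1.6, -1.0]
width: 0.0669
23.65 [ 0.55693952 -0.35472066  0.24454826]
[[250.94876727 156.67939788]]
```

View pics/c9.png

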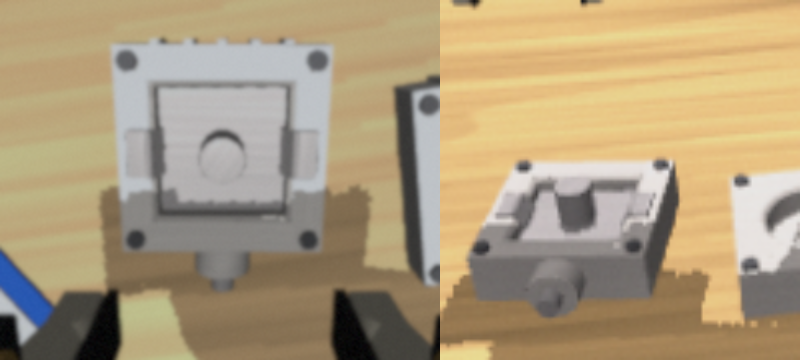

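The cover sits in the recess, knob up, centred at (222,155) in the crop. I'll compare the catch positions and knob height with the earlier empty-casing picture.

Run:
```python
from h import *
t=cv2.imread('pics/w9.png');print(t.shape)
cv2.imwrite('pics/zw9.png',cv2.resize(t[95:215,185:315],None,fx=6,fy=6,interpolation=cv2.INTER_CUBIC)[:600])
```

```text
(384, 512, 3)
```

View pics/zw9.png

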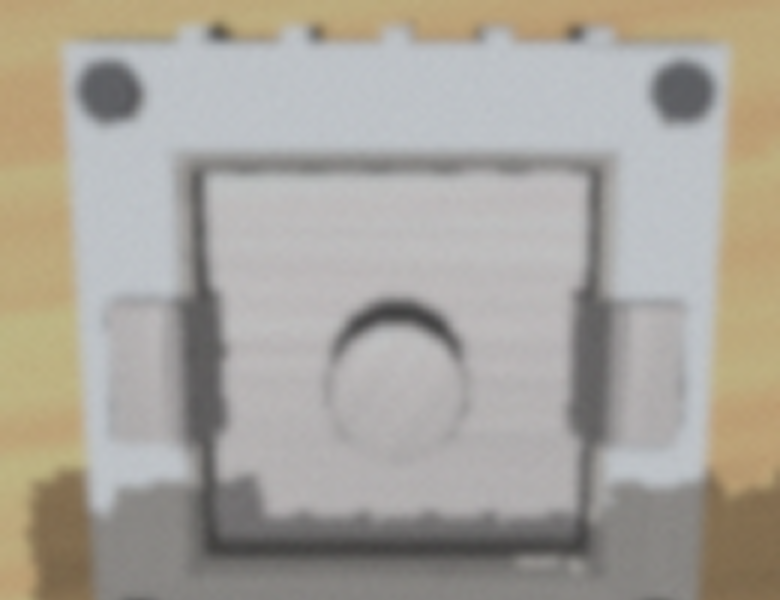

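Run:
```python
from h import *
np.set_printoptions(precision=4,suppress=True)
def Z(l,z,off): return (np.array(l)+.5)/z-.5+off
Rt=R.from_euler('z',-8.0,degrees=True).as_matrix()
for n,off,k in(('w4',[185,90],[(100,395),(681,400),(104,110),(679,117)]),('w9',[185,95],[(106,372),(686,372),(110,91),(683,92)])):
    d=load(n);print(n,(onz(d,Z(k,6,off),.043)-[.5426,-.3557,0])@Rt)
d=load('w9');P=onz(d,Z([(398,390)],6,[185,95]),.060);print('knob',P,(P-[.5426,-.3557,0])@Rt)
s=monitor.get_state();print(s['t'],s['force'],s['qd'])
t=cv2.imread('pics/t9.png');cv2.imwrite('pics/ct9.png',np.hstack([t[70:270,90:420],cv2.imread('pics/top0.png')[70:270,90:420]]))
```

```text
w4 [[-0.0005 -0.0593  0.043 ]
 [-0.0004  0.0592  0.043 ]
 [-0.0564 -0.0558  0.043 ]
 [-0.0559  0.0556  0.043 ]]
w9 [[-0.0008 -0.0598  0.043 ]
 [-0.0006  0.0589  0.043 ]
 [-0.0562 -0.0558  0.043 ]
 [-0.0558  0.0556  0.043 ]]
knob [[ 0.542  -0.3555  0.06  ]] [[-0.0007  0.0001  0.06  ]]
23.65 [-0.4113 -0.6612 -0.1667] [-0.0005  0.0025  0.0034  0.0044 -0.0008 -0.0016]
```

View pics/ct9.png

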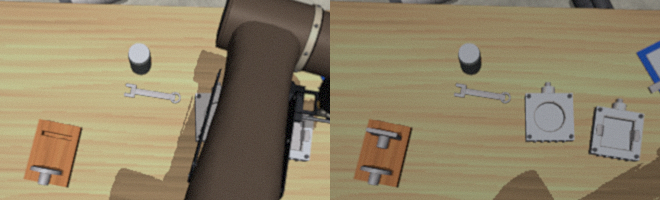

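The catches are back at rest to within about 0.5 mm. The knob is 0.7 mm off the recess centre, and the can, spanner and round cover haven't moved. Handing in.

```bash
python3 -c "
from station import job_done
print(job_done())"
```

```text
the job is handed in; nothing more can be done
None
```

The square cover is in the square casing, pressed home, let go, and the job is handed in at about 24 s of the 72 s allowed. There is no verdict to report, because the hand-in gives none.

I lifted the cover from the rack by its top edge, leaned it about 29° away from its knob on the bench and released it. It lay flat with the knob up. I then took it by the knob with the jaws along the catch line, fitted it, and pressed until it stopped with about 31 N.

- **Height:** the tool stopped at 61.2 mm, matching the height worked out for a fully seated cover.
- **Centring:** the knob was about 0.7 mm from the recess centre in the wrist picture.
- **Catches:** both were back within about 0.5 mm of where they sat in the empty-casing picture, which is about the limit of the picture measurement.
- **Other items:** the round cover, oil can and spanner look unmoved in the top picture, and the gripper was clear of everything.

One reading disagreed: I saw no clear 7–15 N rise as the cover passed the catches, only about 3 N at one pause. Force was read only at pauses between steps, so a short peak could have been missed.

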